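# Change over and balance a centrifuge rotor

### The arm

A 6-joint arm with a two-finger parallel gripper is mounted at the origin on a cart in front of the work surface, level with it; the furniture and walls round the work are solid. World frame = base frame: x ahead of the robot, y to its left, z up, the work surface at z = 0. Lengths are in m, angles in rad, forces in N, time in s.
With the tool pointing down it reaches from about 0.35 to 0.85 m from the base axis. Payload 8.1 kg.
Tool frame: the origin (TCP) lies at the very end of the fingers, on their centre line; the grasp point (between the pads) lies 19 mm behind it; z points along the fingers, y is the line along which they close (so a half turn about z gives the same grasp; the last joint's range is limited). The gripper opens to 93 mm and grips with 3 to 60 N. Pads are 15 mm wide; open, the fingers measure 128 mm over their backs; the gripper's body (75 mm by 188 mm) begins 65 mm behind the grasp point.
Start: joints at [-1.432, 0.13, 1.488, -0, 1.523, -0.085], TCP at [0.133, -0.585, 0.219] pointing down, gripper open.
Joint ranges: [-2.96, 2.96], [-0.89, 2.26], [0.02, 2.5], [-1.34, 4.48], [0, 2.73], [-2.66, 2.66]. Speed limits (rad/s): [2.39, 2.39, 2.79, 3.14, 3.14, 3.14].

### API

Orientations are given as [roll, pitch, yaw] about the fixed x, y, z axes, in that order (R = Rz(yaw) Ry(pitch) Rx(roll)).
In Python, from station import read_state, capture, camera_info, finish_job gives the robot as it stands.
- The arm moves only by the tool pendant, called as name([rows], argument=value, ...), one row to a line, values as JSON. Schema: {"type":"object","properties":{"segments":{"type":"array","items":{"type":"array","items":{"type":"array","items":{"type":"number"},"minItems":4,"maxItems":4},"minItems":1,"maxItems":10},"minItems":1,"maxItems":1},"aperture":{"type":"number"},"grip_force":{"type":"number"},"only":{"type":"string"},"quiet":{"type":"boolean"},"lines":{"type":"string"}},"required":["segments"],"additionalProperties":false}. segments is a list that holds a single list of rows (three levels of brackets), with 1 to 10 rows, each of 4 numbers: dx, dy, dz in shares of the most that a row can go, 1 being 62.5 mm, then a turn about the tool's z in normalised numbers (1 is pi rad); each row shifts and turns the commanded pose from where the row before left it, along the tool's axes as they then stand; what a row does not reach is not made up. A row lasts 1/8 s, in which the tool goes at most 0.0625 m and 0.188 rad, less where a joint would pass 70% of its speed; a pose out of reach is approached as far as the arm can. aperture is the finger opening in m, set as the call begins (left out keeps the last). The fingers move at their own pace and stop on an object; grip_force is the grip in N (left out, the last holds). Time passes only in rows, so rows that do not move let the fingers close. The tool returns the time, the measured TCP pose, the force, the opening and the grip force at its end. only (a regular expression) keeps the lines of the reply that match it, lines (a string "A,B") keeps lines A to B, and quiet returns only ok. Input that does not fit is refused with a message, and nothing moves.
- read_state(): the state, without advancing time (a new reading comes with each control period).
- capture(name): name is "side" or "top"; returns (picture, depth): 384x512x3 uint8, red, green, blue; 384x512 float32, m along the optical axis (not along the pixel's ray), 0 where there is no reading.
- camera_info(name): a dict with "fx", "fy", "cx", "cy" (pixels), "origin" and "attitude" of the camera in the world. Camera axes: x right, y up, looking along -z (the intrinsics and any distortion apply to the point x, -y, -z); pixel columns grow to the right and rows downward; lengths in m; the calibration is good to about 2 mm. A picture is of the moment at which its call begins. camera_info takes no time and is no camera call.
- finish_job(): hands the job in; it is judged then, once.
The state is a dict: "t": time; "q": joint angles; "qvel": joint speeds; "joint_torque": joint torques, N m; "tcp_pos": TCP position; "eef_rot": TCP orientation; "ft_force": force on the tool from outside, world axes, zero at the start; "torque": the same for the moment, N m; "grip_width": finger opening in m; "gripper_force": force on a finger pad.
Only numpy, scipy, OpenCV 4.12 (cv2) and the standard library are available. Lean on these libraries where they do the work, as an engineer would, in place of code of your own. Each camera call takes 0.05 s, during which the arm holds its last target. There are 200 camera calls.

### The job

Get the centrifuge rotor ready for its next run: the two narrow-necked bottles change places with the two short tubes, so that the bottles end up in the tube stand and all four screw-cap tubes in the rotor. The rotor must be balanced, so each tube has to sit straight across from its twin, tall facing tall and short facing short; the third well of the stand is free for the changeover. Everything ends upright and fully down in its well, nothing is laid over on the way, and the glass beaker stays where it is.

Things in the scene. Friction and masses are not known exactly. Their poses are not given: they have to be found in the camera images.
- tall_tube_1: Tall screw-cap centrifuge tube (two alike): 120 mm long; cap 35 mm across, the top 16 mm; body 29 mm across, tapering over its lowest 16 mm to a 14 mm flat foot. Origin: middle of the foot; z runs up to the cap. About 45 g. Starts in a rotor bucket.
- tall_tube_2: Tall screw-cap centrifuge tube (two alike): 120 mm long; cap 35 mm across, the top 16 mm; body 29 mm across, tapering over its lowest 16 mm to a 14 mm flat foot. Origin: middle of the foot; z runs up to the cap. About 45 g. Starts in a rotor bucket.
- short_tube_1: Short screw-cap centrifuge tube (two alike): like the tall ones, with the same 35 mm cap (top 16 mm), 29 mm body and tapered foot, but only 82 mm long. Origin: middle of the foot; z up. About 30 g. Starts in the tube stand.
- short_tube_2: Short screw-cap centrifuge tube (two alike): like the tall ones, with the same 35 mm cap (top 16 mm), 29 mm body and tapered foot, but only 82 mm long. Origin: middle of the foot; z up. About 30 g. Starts in the tube stand.
- bottle_1: Narrow-necked bottle (two alike): 100 mm tall; screw cap 22 mm across, the top 20 mm; 17 mm neck from 68 mm up, sloping shoulder 56 to 68 mm up, body 29 mm across, tapering over the lowest 14 mm to a 14 mm flat foot. Origin: middle of the foot; z up. About 35 g. Starts in a rotor bucket.
- bottle_2: Narrow-necked bottle (two alike): 100 mm tall; screw cap 22 mm across, the top 20 mm; 17 mm neck from 68 mm up, sloping shoulder 56 to 68 mm up, body 29 mm across, tapering over the lowest 14 mm to a 14 mm flat foot. Origin: middle of the foot; z up. About 35 g. Starts in a rotor bucket.
- rotor: Rotor in the centrifuge, held by its brake. Origin: on its vertical axis, level with the bucket floors, 34 mm above the bench; z up. Four upright buckets (33 mm bore, flared mouth 42 mm above the floor) centred 58 mm out on its +x, +y, -x, -y axes: facing ones 116 mm apart, neighbours 82. A seated tube's origin is at z = 0. Starts full: two tall tubes and two bottles, in any arrangement.
- tube_stand: White block 186 x 60 x 54 mm on a 196 x 70 mm foot, fixed. Origin: centre of its underside; x along its row of three wells, z up. Wells at x = -60, 0, +60 mm, y = 0: 33 mm wide, chamfered mouth at z = 54 mm, floor at z = 12 mm, where a seated tube's origin lies. At the start the wells at x = -60 and 0 hold the short tubes; the one at +60 is free.
- centrifuge: White bench centrifuge, fixed, 220 mm wide (y). Origin: on the bench under the rotor axis; x points to its back, z up. Housing from x = -164 (control panel) to +118 mm, its top round the 180 mm bowl at z = 80 mm. The lid stands open at the back: hinge at x = 124 mm, leaning back 20 degrees, up to z = 290 mm.
- beaker: Empty 250 ml glass beaker, a bystander: 68 mm across, 95 mm tall, upright on the bench to the left of the stand. Origin: centre of its underside. About 110 g.
Not all that is in view belongs to the job. Leave any green look-alike of the short_tube_2 alone.

How it is judged:
At the end, for the whole second after the job is handed in: Four tubes in rotor buckets, foot within 6 mm of the floor, 46 to 70 mm from the axis; twins straight across (over 104 mm apart; exact 116, neighbours 82). Both bottles in any wells of the stand, foot within 6 mm of the floor. All lean under 0.2 rad, at rest, released (z of tall_tube_1 in the frame of rotor between -0.006 and 0.006 m and horizontal distance between tall_tube_1 and rotor between 0.046 and 0.07 m and z of tall_tube_2 in the frame of rotor between -0.006 and 0.006 m and horizontal distance between tall_tube_2 and rotor between 0.046 and 0.07 m and z of short_tube_1 in the frame of rotor between -0.006 and 0.006 m and horizontal distance between short_tube_1 and rotor between 0.046 and 0.07 m and z of short_tube_2 in the frame of rotor between -0.006 and 0.006 m and horizontal distance between short_tube_2 and rotor between 0.046 and 0.07 m and horizontal distance between tall_tube_1 and tall_tube_2 above 0.104 m and horizontal distance between short_tube_1 and short_tube_2 above 0.104 m and x of bottle_1 in the frame of tube_stand between -0.072 and 0.072 m and y of bottle_1 in the frame of tube_stand between -0.012 and 0.012 m and z of bottle_1 in the frame of tube_stand between 0.006 and 0.018 m and x of bottle_2 in the frame of tube_stand between -0.072 and 0.072 m and y of bottle_2 in the frame of tube_stand between -0.012 and 0.012 m and z of bottle_2 in the frame of tube_stand between 0.006 and 0.018 m and angle between each of tall_tube_1, tall_tube_2, short_tube_1, short_tube_2, bottle_1, bottle_2's own z axis and vertical below 0.2 rad and linear speed of each of tall_tube_1, tall_tube_2, short_tube_1, short_tube_2, bottle_1, bottle_2 below 0.02 m/s); the robot touches nothing.
It fails at once if a tube or bottle is laid over (leans more than 45 degrees) (angle between any of tall_tube_1, tall_tube_2, short_tube_1, short_tube_2, bottle_1, bottle_2's own z axis and vertical above 0.785 rad).
It fails at once if the glass beaker is pushed more than 30 mm (distance of beaker from where it was at the start of the episode above 0.03 m).
It also fails if it takes over 134 s, if anything falls off the work surface, if the arm or the gripper's body presses on something with over 40 N, if the wrist force passes 120 N, or if a joint passes its speed limit or range.

## Working session

There is one attempt and no reset: what is moved stays moved. The work goes in short steps, Python scripts to look and compute and a tool call to move; the robot and the scene stay as the last step left them, time stands still between calls to the robot, and variables do not carry over. Pictures are saved under pics/ and viewed, at most 14 in all, crops included, and the job is handed in when it is done.

```bash
mkdir -p pics; ls
```

Create h.py:
```python
import numpy as np, cv2, json
from station import read_state, capture, camera_info
from scipy.spatial.transform import Rotation as R
def cam(n):
    c=camera_info(n); a=np.array(c["attitude"],float)
    M=a if a.shape==(3,3) else (R.from_euler('xyz',a).as_matrix() if a.size==3 else None)
    return c,M,np.array(c["origin"])
def save(n,f):
    p,d=capture(n); cv2.imwrite('pics/'+f+'.png',p[:,:,::-1]); np.savez('pics/'+f+'.npz',p=p,d=d); return p,d
def world(n,d):
    c,M,o=cam(n); v,u=np.mgrid[:d.shape[0],:d.shape[1]]
    P=np.stack([(u-c["cx"])/c["fx"]*d,-(v-c["cy"])/c["fy"]*d,-d],-1)
    return P@M.T+o
```

Run:
```python
from h import *
for n in("side","top"):
    print(camera_info(n)); save(n,n+'0')
print(read_state())
```

```text
pics
{'fx': 468.24440420645846, 'fy': 468.24440420645846, 'cx': 251.2212100302637, 'cy': 185.86257563655658, 'origin': array([ 0.56673129, -0.79463772,  0.8426519 ]), 'attitude': array([ 0.84221918, -0.01860719,  0.0682683 ])}
{'fx': 472.0308345617282, 'fy': 472.0308345617282, 'cx': 254.06854832804933, 'cy': 193.76156429794398, 'origin': array([0.32919311, 0.1153043 , 1.20820899]), 'attitude': array([ 0.1534254 ,  0.00609226, -1.56138272])}
{'t': 0.1, 'q': array([-1.43243902e+00,  1.31086902e-01,  1.48916365e+00,  8.26476499e-06,
        1.52299791e+00, -8.53940908e-02]), 'qvel': array([-0.00060719, -0.00167619, -0.00139943, -0.00070919,  0.00031339,
        0.0017434 ]), 'joint_torque': array([ 2.67557280e-04, -5.61340570e+01, -4.93094766e+01,  7.68810301e-02,
        2.90262583e-02, -5.74818000e-05]), 'tcp_pos': array([ 0.13309108, -0.58452939,  0.21769529]), 'eef_rot': array([-3.13994358e+00, -1.49449285e-04,  2.23750872e-01]), 'ft_force': array([ 0.08202246,  0.64253453, -0.81969003]), 'torque': array([ 0.07395502, -0.06197758, -0.03731421]), 'gripper_force': 0.0, 'grip_width': 0.09297569456943203}
```

View pics/side0.png

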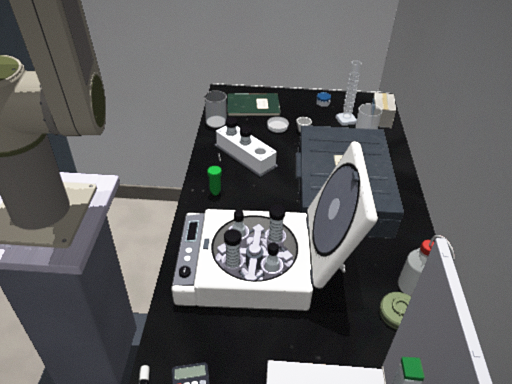

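View pics/top0.png

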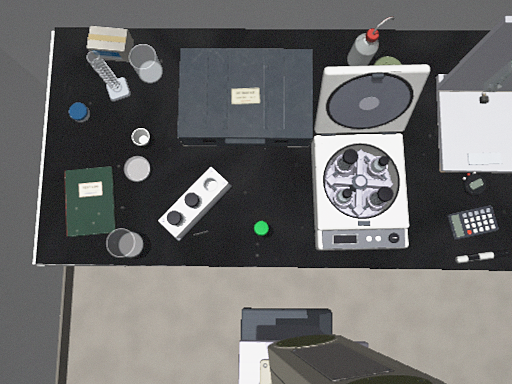

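The side view shows the stand at about (246,148) and the green look-alike tube at (215,180). The rotor is at (255,247), with caps at (233,236), (277,214), (238,214) and (272,247). In the top view the black stand caps are at (174,218) and (192,200), with the free well at (210,184). The rotor caps are near (347,156), (383,160), (343,197) and (379,195), and the green look-alike at (261,228) stands alone on the bench.

Run:
```python
from h import *
t=np.load('pics/top0.npz');s=np.load('pics/side0.npz')
a=cv2.resize(t['p'][140:260,150:250],None,fx=4,fy=4,interpolation=2)
b=cv2.resize(t['p'][130:250,310:410],None,fx=4,fy=4,interpolation=2)
cv2.imwrite('pics/c1.png',np.hstack([a,b])[:,:,::-1])
a=cv2.resize(s['p'][115:180,200:290],None,fx=4.3,fy=4.3,interpolation=2)
b=cv2.resize(s['p'][200:290,200:310],None,fx=3.6,fy=3.6,interpolation=2)
cv2.imwrite('pics/c2.png',np.vstack([cv2.copyMakeBorder(a,0,0,0,400-387,0),cv2.copyMakeBorder(b,0,0,0,4,0)])[:600,:,::-1])
for n,z,box in(('top',t,(130,250,310,410)),('side',s,(190,290,190,310)),('top',t,(150,250,150,240)),('side',s,(110,180,205,285))):
    W=world(n,z['d']);r0,r1,c0,c1=box;d=z['d'][r0:r1,c0:c1]
    w=W[r0:r1,c0:c1];dark=z['p'][r0:r1,c0:c1].max(2)<90
    for lo,hi in((.06,.08),(.08,.1),(.1,.115),(.115,.126),(.126,.142),(.142,.165)):
        m=((w[...,2]>lo)&(w[...,2]<hi)&(d>0)&dark&(w[...,0]<.6)).astype(np.uint8)
        k,l,st,ce=cv2.connectedComponentsWithStats(m)
        for i in range(1,k):
            if st[i,4]>15:
                q=w[l==i]; print(n,lo,st[i,4],(ce[i]+[c0,r0]).round(0),np.median(q,0).round(4),'ctr',((q.min(0)+q.max(0))/2)[:2].round(4),'ext',np.ptp(q,0).round(3),'z90',np.percentile(q[:,2],90).round(4))
```

```text
top 0.06 60 [393. 238.] [ 0.3989 -0.2085  0.0776] ctr [ 0.4012 -0.2096] ext [0.022 0.022 0.011] z90 0.0796
top 0.06 154 [344. 239.] [ 0.397  -0.0943  0.0704] ctr [ 0.397  -0.0942] ext [0.015 0.051 0.013] z90 0.0736
top 0.126 68 [384. 160.] [ 0.5778 -0.1784  0.1329] ctr [ 0.5779 -0.1798] ext [0.02  0.022 0.012] z90 0.1353
top 0.126 62 [348. 192.] [ 0.501  -0.0918  0.133 ] ctr [ 0.5009 -0.0922] ext [0.02  0.02  0.012] z90 0.1353
top 0.142 175 [350. 156.] [ 0.5818 -0.0957  0.1527] ctr [ 0.5823 -0.096 ] ext [0.033 0.031 0.016] z90 0.1553
top 0.142 183 [385. 194.] [ 0.4948 -0.1725  0.1528] ctr [ 0.4952 -0.1738] ext [0.032 0.034 0.015] z90 0.1553
side 0.06 104 [193. 230.] [ 0.4023 -0.0909  0.0727] ctr [ 0.4009 -0.093 ] ext [0.017 0.055 0.009] z90 0.0748
side 0.06 17 [255. 254.] [ 0.5449 -0.1426  0.0654] ctr [ 0.5433 -0.1409] ext [0.024 0.009 0.007] z90 0.0673
side 0.08 121 [223. 258.] [ 0.4685 -0.1843  0.0824] ctr [ 0.4953 -0.1541] ext [0.088 0.145 0.006] z90 0.0841
side 0.08 29 [270. 278.] [ 0.5809 -0.2154  0.0826] ctr [ 0.58   -0.2139] ext [0.037 0.018 0.004] z90 0.0842
side 0.115 33 [23
[... 455 characters left out ...]
-0.1004  0.1548] ctr [ 0.5839 -0.0953] ext [0.03  0.034 0.016] z90 0.1565
side 0.142 237 [232. 237.] [ 0.5002 -0.1775  0.1543] ctr [ 0.4995 -0.1734] ext [0.034 0.034 0.017] z90 0.1566
top 0.08 120 [192. 199.] [0.4899 0.2723 0.0926] ctr [0.4868 0.2732] ext [0.031 0.032 0.019] z90 0.0954
top 0.08 107 [174. 217.] [0.4466 0.3135 0.0921] ctr [0.4433 0.3143] ext [0.032 0.033 0.018] z90 0.0955
side 0.06 59 [215. 176.] [0.428  0.0964 0.0708] ctr [0.4267 0.0988] ext [0.032 0.018 0.019] z90 0.0775
side 0.08 111 [231. 122.] [0.4484 0.3102 0.0943] ctr [0.4483 0.3166] ext [0.032 0.038 0.019] z90 0.0971
side 0.08 112 [245. 131.] [0.4916 0.2696 0.0947] ctr [0.4918 0.276 ] ext [0.031 0.035 0.02 ] z90 0.0972
```

View pics/c1.png

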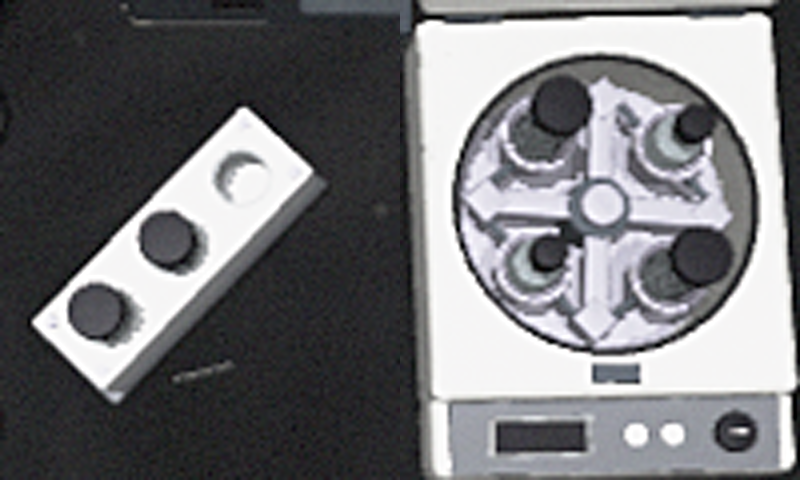

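View pics/c2.png

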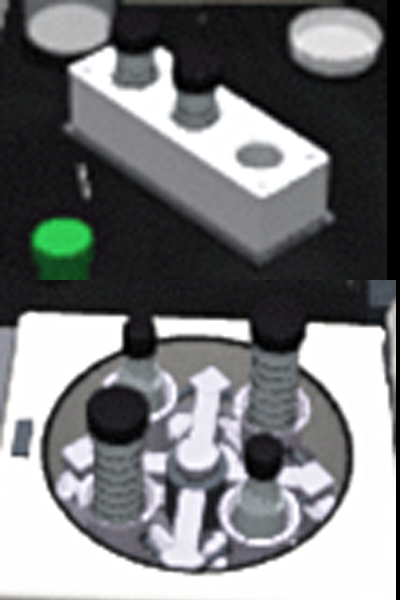

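Top-view crop: the tall tubes (wide caps at crop px (560,103) and (702,255)) already face each other, and so do the bottles (narrow caps at (693,124) and (549,251)). The stand's free well is the inner-right one, at crop px (243,177).

Three objects could be short_tube_2: the black-capped tubes in the stand at top px (174,218) and (192,200), and the green one on the bench at (261,228). The two in the stand fit the description because they are black-capped and start in wells. The crops confirm that the green one is the decoy.

Next I'll check the stand geometry and work out the offsets.

Add to h.py:
```python
def go(x,y,z,yaw=None):
    s=read_state(); M=R.from_euler('xyz',s['eef_rot']).as_matrix()
    d=M.T@(np.array([x,y,z])-s['tcp_pos']); print('t',round(s['t'],2),'tcp',s['tcp_pos'].round(4),'rot',s['eef_rot'].round(3),'w',round(s['grip_width'],4),'F',s['ft_force'].round(1),'delta tool',d.round(4))
```

Run:
```python
from h import *
from scipy.optimize import least_squares
for n in('top','side'):
    z=np.load(f'pics/{n}0.npz');W=world(n,z['d'])
    m=(W[...,2]>.05)&(W[...,2]<.06)&(W[...,0]>.38)&(W[...,0]<.62)&(W[...,1]>.16)&(W[...,1]<.4)&(z['p'].min(2)>(140 if n=='top' else 120))
    q=W[m]; rect=cv2.minAreaRect(q[:,:2].astype(np.float32)); print(n,m.sum(),rect,np.median(q[:,2]))
    # beaker & bowl
    # white housing top: hole circle
    m=(abs(W[...,2]-.081)<.006)&(abs(W[...,0]-.54)<.115)&(abs(W[...,1]+.135)<.105)
    P=W[m][:,:2]; r=np.hypot(*(P-[.5407,-.1347]).T); a=np.arctan2(*(P-[.5407,-.1347]).T[::-1])
    E=[P[(abs(a-t)<.06)][np.argsort(r[abs(a-t)<.06])[2]] for t in np.arange(-3,3,.15) if (abs(a-t)<.06).sum()>4]
    E=np.array(E); E=E[abs(np.hypot(*(E-[.5407,-.1347]).T)-.09)<.012]
    f=least_squares(lambda p:np.hypot(*(E-p[:2]).T)-p[2],[.54,-.135,.09],loss='soft_l1',f_scale=.002); print('bowl',f.x,len(E))
go(.503,-.091,.2)
```

```text
top 1138 ((0.4886290729045868, 0.273837149143219), (0.06111742556095123, 0.18550944328308105), 47.11265182495117) 0.05325243213875819
bowl [ 0.54014499 -0.1356394   0.08961881] 21
side 629 ((0.4912659823894501, 0.2777531147003174), (0.06471830606460571, 0.18960779905319214), 46.54814529418945) 0.05556061317002814
bowl [ 0.5430382  -0.13327808  0.08934485] 16
t 0.1 tcp [ 0.1331 -0.5845  0.2177] rot [-3.14  -0.     0.224] w 0.093 F [ 0.1  0.6 -0.8] delta tool [ 0.4702 -0.3991  0.0184]
```

The rows are not in the units I measure in: shifts go in shares of 62.5 mm and turns go in shares of pi rad. I convert before sending: -0.01 m is -0.16, -0.18 rad is -0.0573.

pendant([
  [[0, 0, -0.16, -0.0573], [0, 0, 0, -0.0573], [0, 0, 0, -0.0573], [0, 0, 0, -0.0573], [0, 0, 0, -0.0573], [0, 0, 0, -0.0573], [0, 0, 0, -0.0573], [0, 0, 0, -0.0573], [0, 0, 0, -0.0573], [0, 0, 0, -0.0573]],
], aperture=0.06, grip_force=20)

```text
t: 1.35
tcp_pos: [0.1331, -0.5847, 0.228]
eef_rot: [3.141, -0.001, 2.03]
ft_force: [-0.3, 0.2, -0.1]
grip_width: 0.0597
gripper_force: 0.0
```

pendant([
  [[0, 0, 0, -0.0509], [0, 0, 0, -0.0493], [0, 0, 0, 0]],
])

```text
t: 1.72
tcp_pos: [0.1332, -0.5847, 0.2281]
eef_rot: [3.141, -0.001, 2.338]
ft_force: [-0.4, 0.4, 0.2]
grip_width: 0.0598
gripper_force: 0.0
```

```bash
python3 -c "
from h import *
go(.503,-.091,.2)"
```

```text
t 1.73 tcp [ 0.1332 -0.5847  0.2281] rot [ 3.141e+00 -1.000e-03  2.338e+00] w 0.0598 F [-0.4  0.4  0.2] delta tool [0.0987 0.6089 0.0285]
```

Converted, 0.061 m is 0.976, 0.06 m is 0.96.

pendant([
  [[0.16, 0.96, 0, 0], [0.16, 0.976, 0, 0], [0.16, 0.976, 0, 0], [0.16, 0.976, 0, 0], [0.16, 0.976, 0, 0], [0.16, 0.976, 0, 0], [0.16, 0.976, 0, 0], [0.16, 0.976, 0, 0], [0.16, 0.976, 0, 0], [0.144, 0.976, 0, 0]],
], aperture=0.06, grip_force=20)

```text
t: 2.98
tcp_pos: [0.5034, -0.0888, 0.2287]
eef_rot: [3.141, 0.001, 2.335]
ft_force: [0.6, -0.9, 0.2]
grip_width: 0.0601
gripper_force: 0.0
```

pendant([
  [[0, 0, 0, 0], [0, 0, 0, 0]],
])

```text
t: 3.22
tcp_pos: [0.5021, -0.0908, 0.2283]
eef_rot: [-3.141, -0.0, 2.337]
ft_force: [-0.2, -0.7, -0.4]
grip_width: 0.06
gripper_force: 0.0
```

Run:
```python
from h import *
go(.503,-.091,.105)
for n in('side','top'): save(n,n+'1')
a=cv2.imread('pics/side1.png')[130:290,170:330];b=cv2.imread('pics/top1.png')[100:260,280:440]
cv2.imwrite('pics/c3.png',cv2.resize(np.hstack([a,b]),None,fx=2.5,fy=2.5))
```

```text
t 3.23 tcp [ 0.5021 -0.0908  0.2283] rot [-3.141 -0.     2.337] w 0.06 F [-0.2 -0.7 -0.4] delta tool [-0.0008  0.0006  0.1233]
```

View pics/c3.png

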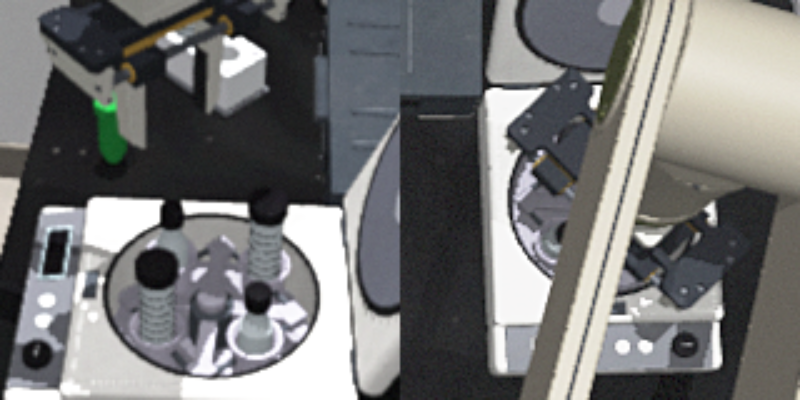

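The gripper is above the rotor, with bottle A's cap at crop px (555,232) between its fingers. Next I descend and grasp.

Converted, 0.04 m is 0.64, 0.03 m is 0.48.

pendant([
  [[-0.016, 0, 0.48, 0], [0, 0, 0.64, 0], [0, 0, 0.48, 0], [0, 0, 0.24, 0], [0, 0, 0.128, 0], [0, 0, 0, 0], [0, 0, 0, 0]],
], aperture=0.06, grip_force=15)

```text
t: 4.2
tcp_pos: [0.504, -0.0918, 0.107]
eef_rot: [3.141, 0.002, 2.339]
ft_force: [0.7, -0.0, 0.0]
grip_width: 0.0602
gripper_force: 0.0
```

pendant([
  [[0, 0, 0, 0], [0, 0, 0, 0], [0, 0, 0, 0], [0, 0, 0, 0]],
], aperture=0.01, grip_force=15)

```text
t: 4.7
tcp_pos: [0.5032, -0.0915, 0.1057]
eef_rot: [3.142, 0.0, 2.339]
ft_force: [0.3, 0.2, 0.1]
grip_width: 0.0246
gripper_force: 0.0
```

```bash
python3 -c "
from h import *
go(.5333,.234,.083)"
```

```text
t 4.7 tcp [ 0.5032 -0.0915  0.1057] rot [3.142 0.    2.339] w 0.0246 F [0.3 0.2 0.1] delta tool [0.2132 0.2478 0.0227]
```

pendant([
  [[0, 0, 0, 0], [0, 0, 0, 0], [0, 0, 0, 0]],
], aperture=0.01, grip_force=15)

```text
t: 5.08
tcp_pos: [0.5032, -0.0915, 0.1056]
eef_rot: [3.142, -0.0, 2.339]
ft_force: [-0.5, -0.6, -0.5]
grip_width: 0.0203
gripper_force: 15.0
```

pendant([
  [[0, 0, -0.16, 0], [0, 0, -0.48, 0], [0, 0, -0.64, 0], [0, 0, -0.48, 0], [0, 0, 0, 0]],
])

```text
t: 5.7
tcp_pos: [0.505, -0.092, 0.2194]
eef_rot: [3.138, 0.005, 2.339]
ft_force: [1.2, 0.5, -1.0]
grip_width: 0.0205
gripper_force: 15.0
```

```bash
python3 -c "
from h import *
go(.5333,.234,.083)"
```

```text
t 5.7 tcp [ 0.505  -0.092   0.2194] rot [3.138 0.005 2.339] w 0.0205 F [ 1.2  0.5 -1. ] delta tool [0.2156 0.2464 0.136 ]
```

Converted, 0.044 m is 0.704, 0.04 m is 0.64.

pendant([
  [[0.288, 0.336, 0, 0], [0.544, 0.64, 0, 0], [0.608, 0.704, 0, 0], [0.608, 0.704, 0, 0], [0.608, 0.704, 0, 0], [0.48, 0.56, 0, 0], [0.272, 0.32, 0, 0], [0, 0, 0, 0], [0, 0, 0, 0]],
])

```text
t: 6.82
tcp_pos: [0.5331, 0.2333, 0.2147]
eef_rot: [-3.14, -0.0, 2.339]
ft_force: [0.3, 0.1, -1.1]
grip_width: 0.0203
gripper_force: 15.0
```

Run:
```python
from h import *
go(.5333,.234,.083)
for n in('side','top'): save(n,n+'2')
a=cv2.imread('pics/side2.png')[40:200,190:350];b=cv2.imread('pics/top2.png')[120:280,130:290]
cv2.imwrite('pics/c4.png',cv2.resize(np.hstack([a,b]),None,fx=2.5,fy=2.5))
```

```text
t 6.83 tcp [0.5331 0.2333 0.2147] rot [-3.14  -0.     2.339] w 0.0203 F [ 0.3  0.1 -1.1] delta tool [0.0004 0.0009 0.1317]
```

View pics/c4.png

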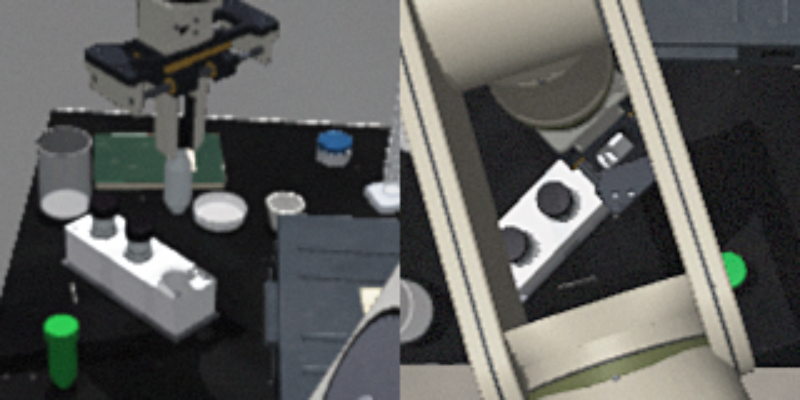

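Bottle A hangs upright in the gripper (side crop px (177,185)) above the free well. I'll lower it now.

Converted, 0.035 m is 0.56, 0.03 m is 0.48.

pendant([
  [[0, 0.016, 0.48, 0], [0, 0, 0.56, 0], [0, 0, 0.24, 0], [0, 0, 0.16, 0], [0, 0, 0, 0]],
])

```text
t: 7.55
tcp_pos: [0.5344, 0.2344, 0.1258]
eef_rot: [-3.142, 0.0, 2.338]
ft_force: [-0.1, -0.3, -0.6]
grip_width: 0.0202
gripper_force: 15.0
```

pendant([
  [[0, 0, 0.16, 0], [0, 0, 0.16, 0], [0, 0, 0.16, 0], [0, 0, 0.128, 0], [0, 0, 0, 0], [0, 0, 0, 0]],
])

```text
t: 8.3
tcp_pos: [0.5344, 0.2348, 0.0878]
eef_rot: [3.141, 0.0, 2.339]
ft_force: [-0.2, 0.3, 0.0]
grip_width: 0.0205
gripper_force: 15.0
```

```bash
python3 -c "
from h import *
go(.5333,.234,.083)"
```

```text
t 8.3 tcp [0.5344 0.2348 0.0878] rot [3.141 0.    2.339] w 0.0205 F [-0.2  0.3  0. ] delta tool [ 0.0002 -0.0014  0.0048]
```

Converted, 0.002 m is 0.032, 0.001 m is 0.016.

pendant([
  [[0, 0, 0.032, 0], [0, 0, 0.016, 0], [0, 0, 0, 0], [0, 0, 0, 0]],
])

```text
t: 8.8
tcp_pos: [0.5343, 0.2347, 0.0847]
eef_rot: [3.141, 0.0, 2.339]
ft_force: [0.3, -0.5, -0.3]
grip_width: 0.0206
gripper_force: 15.0
```

pendant([
  [[0, 0, 0, 0], [0, 0, 0, 0], [0, 0, 0, 0], [0, 0, 0, 0]],
], aperture=0.06)

```text
t: 9.3
tcp_pos: [0.5343, 0.2347, 0.0847]
eef_rot: [3.142, -0.0, 2.339]
ft_force: [0.1, -0.1, 0.4]
grip_width: 0.0557
gripper_force: 0.0
```

pendant([
  [[0, 0, -0.32, 0], [0, 0, -0.48, 0], [0, 0, -0.48, 0], [0, 0, 0, 0]],
])

```text
t: 9.8
tcp_pos: [0.5367, 0.2355, 0.1695]
eef_rot: [3.135, 0.003, 2.339]
ft_force: [0.9, -0.2, 0.4]
grip_width: 0.0599
gripper_force: 0.0
```

```bash
python3 -c "
from h import *
go(.4895,.275,.067)"
```

```text
t 9.8 tcp [0.5367 0.2355 0.1695] rot [3.135e+00 3.000e-03 2.339e+00] w 0.0599 F [ 0.9 -0.2  0.4] delta tool [ 0.0615 -0.0072  0.1023]
```

Converted, 0.025 m is 0.4, 0.02 m is 0.32.

pendant([
  [[0.32, -0.032, 0, 0], [0.4, -0.032, 0, 0], [0.24, -0.016, 0, 0], [0, 0, 0, 0], [0, 0, 0, 0]],
])

```text
t: 10.42
tcp_pos: [0.489, 0.2742, 0.1644]
eef_rot: [-3.141, 0.0, 2.339]
ft_force: [-0.0, -0.4, -0.2]
grip_width: 0.0599
gripper_force: 0.0
```

Run:
```python
from h import *
go(.4895,.275,.067)
save('side','side3');p,d=save('top','top3')
a=cv2.imread('pics/side3.png')[70:200,190:320]
cv2.imwrite('pics/c5.png',cv2.resize(a,None,fx=3,fy=3))
W=world('side',np.load('pics/side3.npz')['d'])[110:180,205:285];z=W[...,2];m=(z>.1)&(z<.125)&(W[...,1]<.26)&(W[...,0]>.5)
print(m.sum(),np.percentile(z[m],90),np.median(W[m],0))
```

```text
t 10.43 tcp [0.489  0.2742 0.1644] rot [-3.141  0.     2.339] w 0.0599 F [-0.  -0.4 -0.2] delta tool [0.0002 0.0009 0.0974]
59 0.11481572045916792 [0.53611283 0.23143029 0.11115537]
```

View pics/c5.png

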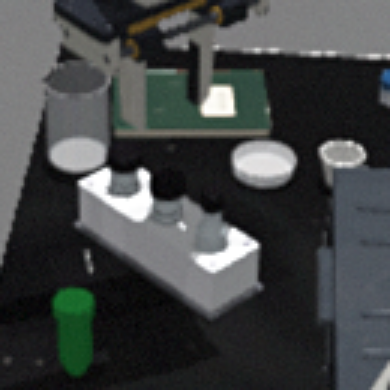

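Bottle A is upright and seated in the end well (crop px (210,225)), with its cap top at about 0.112 m. Next is the short tube in the middle well.

Converted, 0.035 m is 0.56, 0.03 m is 0.48.

pendant([
  [[0, 0.016, 0.48, 0], [0, 0, 0.56, 0], [0, 0, 0.32, 0], [0, 0, 0.192, 0], [0, 0, 0, 0], [0, 0, 0, 0]],
], aperture=0.06)

```text
t: 11.28
tcp_pos: [0.4907, 0.2755, 0.069]
eef_rot: [3.14, 0.001, 2.339]
ft_force: [-1.2, 0.2, 0.1]
grip_width: 0.0602
gripper_force: 0.0
```

pendant([
  [[0, 0, 0, 0], [0, 0, 0, 0], [0, 0, 0, 0], [0, 0, 0, 0], [0, 0, 0, 0]],
], aperture=0.02, grip_force=15)

```text
t: 11.9
tcp_pos: [0.4899, 0.2752, 0.0679]
eef_rot: [3.141, 0.0, 2.339]
ft_force: [-0.5, 0.1, 2.6]
grip_width: 0.0336
gripper_force: 15.0
```

pendant([
  [[0, 0, -0.16, 0], [0, 0, -0.64, 0], [0, 0, -0.8, 0], [0, 0, -0.64, 0], [0, 0, -0.16, 0], [0, 0, 0, 0], [0, 0, 0, 0]],
])

```text
t: 12.78
tcp_pos: [0.4887, 0.2746, 0.2154]
eef_rot: [-3.138, -0.001, 2.339]
ft_force: [-0.7, -0.4, -2.0]
grip_width: 0.0336
gripper_force: 15.0
```

```bash
python3 -c "
from h import *
go(.503,-.091,.089)"
```

```text
t 12.78 tcp [0.4887 0.2746 0.2154] rot [-3.138e+00 -1.000e-03  2.339e+00] w 0.0336 F [-0.7 -0.4 -2. ] delta tool [-0.2731 -0.2433  0.1269]
```

Converted, -0.045 m is -0.72, -0.04 m is -0.64.

pendant([
  [[-0.32, -0.288, 0, 0], [-0.64, -0.576, 0, 0], [-0.72, -0.64, 0, 0], [-0.72, -0.64, 0, 0], [-0.72, -0.64, 0, 0], [-0.72, -0.64, 0, 0], [-0.368, -0.304, 0, 0], [-0.16, -0.16, 0, 0], [0, 0, 0, 0], [0, 0, 0, 0]],
])

```text
t: 14.02
tcp_pos: [0.5045, -0.0888, 0.2172]
eef_rot: [-3.142, -0.001, 2.34]
ft_force: [0.3, -0.1, -0.6]
grip_width: 0.0334
gripper_force: 15.0
```

```bash
python3 -c "
from h import *
go(.503,-.091,.089)"
```

```text
t 14.03 tcp [ 0.5045 -0.0888  0.2172] rot [-3.142e+00 -1.000e-03  2.340e+00] w 0.0334 F [ 0.3 -0.1 -0.6] delta tool [-0.0007 -0.0026  0.1282]
```

Converted, 0.03 m is 0.48, 0.015 m is 0.24.

pendant([
  [[-0.016, -0.048, 0.48, 0], [0, 0, 0.48, 0], [0, 0, 0.24, 0], [0, 0, 0.16, 0], [0, 0, 0, 0], [0, 0, 0, 0]],
])

```text
t: 14.78
tcp_pos: [0.5039, -0.093, 0.1338]
eef_rot: [3.141, 0.001, 2.339]
ft_force: [-0.5, -0.4, 0.2]
grip_width: 0.0334
gripper_force: 15.0
```

pendant([
  [[0, 0, 0.16, 0], [0, 0, 0.16, 0], [0, 0, 0.16, 0], [0, 0, 0.128, 0], [0, 0, 0, 0], [0, 0, 0, 0]],
])

```text
t: 15.52
tcp_pos: [0.5033, -0.093, 0.0948]
eef_rot: [3.141, 0.0, 2.339]
ft_force: [0.5, -0.8, -0.5]
grip_width: 0.0334
gripper_force: 15.0
```

```bash
python3 -c "
from h import *
go(.503,-.091,.089)"
```

```text
t 15.53 tcp [ 0.5033 -0.093   0.0948] rot [3.141 0.    2.339] w 0.0334 F [ 0.5 -0.8 -0.5] delta tool [0.0016 0.0011 0.0058]
```

Converted, 0.002 m is 0.032, 0.0015 m is 0.024.

pendant([
  [[0.016, 0.016, 0.032, 0], [0, 0, 0.024, 0], [0, 0, 0, 0], [0, 0, 0, 0]],
])

```text
t: 16.02
tcp_pos: [0.5032, -0.0915, 0.0912]
eef_rot: [3.142, 0.0, 2.339]
ft_force: [-0.2, 0.0, 0.5]
grip_width: 0.0331
gripper_force: 15.0
```

pendant([
  [[0, 0, 0, 0], [0, 0, 0, 0], [0, 0, 0, 0], [0, 0, 0, 0]],
], aperture=0.06)

```text
t: 16.52
tcp_pos: [0.5032, -0.0915, 0.0912]
eef_rot: [3.142, 0.0, 2.339]
ft_force: [0.2, 0.6, 0.3]
grip_width: 0.0597
gripper_force: 0.0
```

pendant([
  [[0, 0, -0.32, 0], [0, 0, -0.64, 0], [0, 0, -0.8, 0], [0, 0, -0.48, 0], [0, 0, 0, 0], [0, 0, 0, 0]],
])

```text
t: 17.27
tcp_pos: [0.5027, -0.0913, 0.2299]
eef_rot: [-3.141, -0.001, 2.339]
ft_force: [0.1, 0.2, -0.6]
grip_width: 0.0598
gripper_force: 0.0
```

```bash
python3 -c "
from h import *
go(.5795,-.1785,.105)"
```

```text
t 17.27 tcp [ 0.5027 -0.0913  0.2299] rot [-3.141e+00 -1.000e-03  2.339e+00] w 0.0598 F [ 0.1  0.2 -0.6] delta tool [-0.1162 -0.0052  0.1248]
```

Converted, -0.04 m is -0.64, -0.036 m is -0.576.

pendant([
  [[-0.32, -0.016, 0, 0], [-0.64, -0.032, 0, 0], [-0.576, -0.032, 0, 0], [-0.32, 0, 0, 0], [0, 0, 0, 0], [0, 0, 0, 0]],
])

```text
t: 18.02
tcp_pos: [0.5792, -0.1777, 0.2296]
eef_rot: [-3.141, -0.003, 2.339]
ft_force: [0.4, 0.5, -0.6]
grip_width: 0.0599
gripper_force: 0.0
```

Run:
```python
from h import *
go(.5795,-.1785,.105)
save('side','side4');save('top','top4')
a=cv2.imread('pics/side4.png')[170:300,190:320]
cv2.imwrite('pics/c6.png',cv2.resize(a,None,fx=3,fy=3))
W=world('side',np.load('pics/side4.npz')['d'])[195:270,205:270];z=W[...,2];m=(z>.105)&(z<.14)&(abs(W[...,0]-.505)<.025)&(abs(W[...,1]+.09)<.03)
print(m.sum(),np.percentile(z[m],[50,90]),np.median(W[m],0))
```

```text
t 18.02 tcp [ 0.5792 -0.1777  0.2296] rot [-3.141e+00 -3.000e-03  2.339e+00] w 0.0599 F [ 0.4  0.5 -0.6] delta tool [-0.0012 -0.0002  0.1246]
198 [0.11670619 0.11871516] [ 0.50480069 -0.0939397   0.11670619]
```

View pics/c6.png

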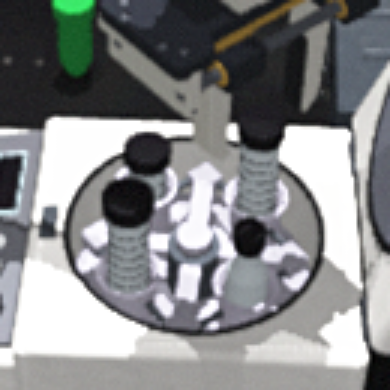

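The first short tube sits down in its bucket (crop px (148,155)), with its top at about 0.116 m. Next I take bottle B at (248,240).

Converted, 0.04 m is 0.64, 0.03 m is 0.48.

pendant([
  [[-0.016, 0, 0.48, 0], [0, 0, 0.64, 0], [0, 0, 0.48, 0], [0, 0, 0.24, 0], [0, 0, 0.144, 0], [0, 0, 0, 0], [0, 0, 0, 0]],
], aperture=0.06, grip_force=15)

```text
t: 19.0
tcp_pos: [0.5817, -0.1794, 0.1086]
eef_rot: [3.141, 0.002, 2.339]
ft_force: [-0.1, 0.2, 0.9]
grip_width: 0.0599
gripper_force: 0.0
```

pendant([
  [[0, 0, 0, 0], [0, 0, 0, 0], [0, 0, 0, 0], [0, 0, 0, 0], [0, 0, 0, 0], [0, 0, 0, 0], [0, 0, 0, 0]],
], aperture=0.01, grip_force=15)

```text
t: 19.88
tcp_pos: [0.5808, -0.1791, 0.1071]
eef_rot: [-3.142, -0.0, 2.339]
ft_force: [-0.4, 1.1, -0.0]
grip_width: 0.0204
gripper_force: 15.0
```

pendant([
  [[0, 0, -0.16, 0], [0, 0, -0.48, 0], [0, 0, -0.64, 0], [0, 0, -0.64, 0], [0, 0, -0.48, 0], [0, 0, 0, 0], [0, 0, 0, 0]],
])

```text
t: 20.75
tcp_pos: [0.5805, -0.179, 0.2564]
eef_rot: [-3.141, -0.001, 2.339]
ft_force: [-0.7, 0.1, 0.3]
grip_width: 0.0204
gripper_force: 15.0
```

```bash
python3 -c "
from h import *
go(.4899,.2752,.085)"
```

```text
t 20.75 tcp [ 0.5805 -0.179   0.2564] rot [-3.141e+00 -1.000e-03  2.339e+00] w 0.0204 F [-0.7  0.1  0.3] delta tool [0.3895 0.2504 0.1716]
```

Converted, 0.05 m is 0.8, 0.045 m is 0.72.

pendant([
  [[0.32, 0.208, 0, 0], [0.64, 0.416, 0, 0], [0.72, 0.464, 0, 0], [0.8, 0.512, 0, 0], [0.8, 0.512, 0, 0], [0.8, 0.512, 0, 0], [0.8, 0.512, 0, 0], [0.72, 0.464, 0, 0], [0.432, 0.288, 0, 0], [0.2, 0.112, 0, 0]],
])

```text
t: 22.0
tcp_pos: [0.4881, 0.2767, 0.2557]
eef_rot: [-3.139, -0.001, 2.342]
ft_force: [-0.5, -0.3, -0.5]
grip_width: 0.0206
gripper_force: 15.0
```

pendant([
  [[0, 0, 0.48, 0], [0, 0, 0.48, 0], [0, 0, 0, 0], [0, 0, 0, 0]],
])

```text
t: 22.5
tcp_pos: [0.4903, 0.2744, 0.1981]
eef_rot: [3.141, 0.0, 2.338]
ft_force: [0.2, -0.6, -0.0]
grip_width: 0.0203
gripper_force: 15.0
```

```bash
python3 -c "
from h import *
go(.4899,.2752,.0851)"
```

```text
t 22.5 tcp [0.4903 0.2744 0.1981] rot [3.141 0.    2.338] w 0.0203 F [ 0.2 -0.6 -0. ] delta tool [0.0009 0.0002 0.113 ]
```

Converted, 0.03 m is 0.48, 0.012 m is 0.192.

pendant([
  [[0, 0, 0.48, 0], [0, 0, 0.48, 0], [0, 0, 0.192, 0], [0, 0, 0.16, 0], [0, 0, 0.16, 0], [0, 0, 0.16, 0], [0, 0, 0.128, 0], [0, 0, 0, 0], [0, 0, 0, 0]],
])

```text
t: 23.62
tcp_pos: [0.4903, 0.2748, 0.0874]
eef_rot: [3.141, 0.0, 2.339]
ft_force: [-0.2, 1.2, -0.8]
grip_width: 0.0206
gripper_force: 15.0
```

```bash
python3 -c "
from h import *
go(.4899,.2752,.0851)"
```

```text
t 23.62 tcp [0.4903 0.2748 0.0874] rot [3.141 0.    2.339] w 0.0206 F [-0.2  1.2 -0.8] delta tool [0.0005 0.     0.0023]
```

Now I release it, rise and move over the last short tube at (0.446, 0.316).

Converted, 0.001 m is 0.016.

pendant([
  [[0, 0, 0.016, 0], [0, 0, 0, 0], [0, 0, 0, 0], [0, 0, 0, 0], [0, 0, 0, 0]],
], aperture=0.06)

```text
t: 24.25
tcp_pos: [0.4901, 0.2748, 0.0862]
eef_rot: [3.142, 0.0, 2.339]
ft_force: [-0.7, 0.4, -0.4]
grip_width: 0.0593
gripper_force: 0.0
```

pendant([
  [[0, 0, -0.32, 0], [0, 0, -0.48, 0], [0, 0, -0.48, 0], [0, 0, 0, 0], [0.32, 0, 0, 0], [0.4, 0, 0, 0], [0.24, 0, 0, 0], [0, 0, 0, 0], [0, 0, 0, 0]],
])

```text
t: 25.38
tcp_pos: [0.4484, 0.3177, 0.1659]
eef_rot: [-3.141, 0.0, 2.339]
ft_force: [-0.3, -0.4, 0.1]
grip_width: 0.0604
gripper_force: 0.0
```

Run:
```python
from h import *
go(.446,.316,.067)
save('side','side5')
a=cv2.imread('pics/side5.png')[70:200,180:310]
cv2.imwrite('pics/c7.png',cv2.resize(a,None,fx=3,fy=3))
W=world('side',np.load('pics/side5.npz')['d'])[105:180,205:285];z=W[...,2]
for c in((.536,.235),(.491,.276)):
    m=(z>.09)&(z<.13)&(np.hypot(W[...,0]-c[0],W[...,1]-c[1])<.02); print(m.sum(),np.percentile(z[m],90),np.median(W[m],0))
```

```text
t 25.38 tcp [0.4484 0.3177 0.1659] rot [-3.141  0.     2.339] w 0.0604 F [-0.3 -0.4  0.1] delta tool [ 0.0005 -0.0029  0.0989]
79 0.1150913969438663 [0.53562734 0.22965911 0.10816964]
74 0.11436099025536953 [0.49236248 0.27226262 0.10900631]
```

View pics/c7.png

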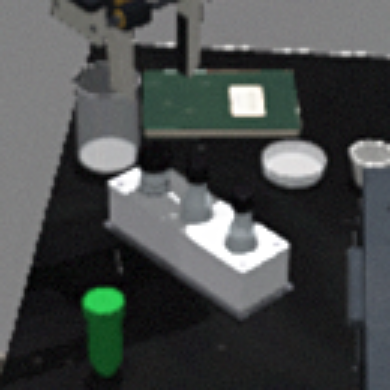

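Both bottles are seated (crop px (195,200) and (240,225)), with tops at about 0.112 m. The last short tube is at (155,170), and the beaker is clear of the fingers.

Converted, 0.035 m is 0.56, 0.03 m is 0.48.

pendant([
  [[0, -0.048, 0.48, 0], [0, 0, 0.56, 0], [0, 0, 0.32, 0], [0, 0, 0.208, 0], [0, 0, 0, 0], [0, 0, 0, 0]],
], aperture=0.06)

```text
t: 26.18
tcp_pos: [0.4471, 0.3161, 0.0692]
eef_rot: [3.14, 0.0, 2.338]
ft_force: [0.1, 0.7, -0.0]
grip_width: 0.0605
gripper_force: 0.0
```

pendant([
  [[0, 0, 0, 0], [0, 0, 0, 0], [0, 0, 0, 0], [0, 0, 0, 0], [0, 0, 0, 0]],
], aperture=0.02, grip_force=15)

```text
t: 26.8
tcp_pos: [0.4464, 0.3159, 0.0684]
eef_rot: [3.141, 0.0, 2.339]
ft_force: [0.5, -0.2, 2.8]
grip_width: 0.0336
gripper_force: 15.0
```

pendant([
  [[0, 0, -0.16, 0], [0, 0, -0.64, 0], [0, 0, -0.8, 0], [0, 0, -0.8, 0], [0, 0, -0.48, 0], [0, 0, 0, 0], [0, 0, 0, 0]],
])

```text
t: 27.68
tcp_pos: [0.4458, 0.3155, 0.2471]
eef_rot: [-3.14, -0.0, 2.339]
ft_force: [0.1, -0.8, -1.1]
grip_width: 0.0333
gripper_force: 15.0
```

```bash
python3 -c "
from h import *
go(.5803,-.1788,.091)"
```

```text
t 27.68 tcp [0.4458 0.3155 0.2471] rot [-3.14  -0.     2.339] w 0.0333 F [ 0.1 -0.8 -1.1] delta tool [-0.4491 -0.2465  0.1563]
```

Converted, -0.053 m is -0.848, -0.05 m is -0.8.

pendant([
  [[-0.352, -0.192, 0, 0], [-0.64, -0.352, 0, 0], [-0.8, -0.44, 0, 0], [-0.848, -0.464, 0, 0], [-0.848, -0.464, 0, 0], [-0.848, -0.464, 0, 0], [-0.848, -0.464, 0, 0], [-0.8, -0.44, 0, 0], [-0.64, -0.352, 0, 0], [-0.4, -0.232, 0, 0]],
])

```text
t: 28.92
tcp_pos: [0.5765, -0.1697, 0.2452]
eef_rot: [-3.14, -0.004, 2.337]
ft_force: [0.1, 0.6, -1.1]
grip_width: 0.0332
gripper_force: 15.0
```

pendant([
  [[-0.16, -0.08, 0, 0], [0, 0, 0.48, 0], [0, 0, 0, 0], [0, 0, 0, 0]],
])

```text
t: 29.42
tcp_pos: [0.5807, -0.1775, 0.2184]
eef_rot: [-3.141, -0.001, 2.34]
ft_force: [0.7, 0.3, 0.0]
grip_width: 0.0329
gripper_force: 15.0
```

```bash
python3 -c "
from h import *
go(.5803,-.1788,.091)"
```

```text
t 29.43 tcp [ 0.5807 -0.1775  0.2184] rot [-3.141e+00 -1.000e-03  2.340e+00] w 0.0329 F [0.7 0.3 0. ] delta tool [-0.0007 -0.0012  0.1274]
```

Converted, 0.03 m is 0.48, 0.02 m is 0.32.

pendant([
  [[-0.008, -0.016, 0.48, 0], [0, 0, 0.48, 0], [0, 0, 0.32, 0], [0, 0, 0.192, 0], [0, 0, 0.16, 0], [0, 0, 0.16, 0], [0, 0, 0.16, 0], [0, 0, 0, 0], [0, 0, 0, 0]],
])

```text
t: 30.55
tcp_pos: [0.5807, -0.1796, 0.0965]
eef_rot: [3.141, 0.0, 2.339]
ft_force: [-0.4, 0.1, -0.3]
grip_width: 0.0337
gripper_force: 15.0
```

```bash
python3 -c "
from h import *
go(.5803,-.1788,.091)"
```

```text
t 30.55 tcp [ 0.5807 -0.1796  0.0965] rot [3.141 0.    2.339] w 0.0337 F [-0.4  0.1 -0.3] delta tool [0.0008 0.0003 0.0055]
```

Converted, 0.003 m is 0.048, 0.0015 m is 0.024.

pendant([
  [[0, 0, 0.048, 0], [0, 0, 0.024, 0], [0, 0, 0, 0], [0, 0, 0, 0]],
])

```text
t: 31.05
tcp_pos: [0.5805, -0.1795, 0.0917]
eef_rot: [3.142, 0.0, 2.339]
ft_force: [0.4, -0.1, 0.1]
grip_width: 0.0337
gripper_force: 15.0
```

pendant([
  [[0, 0, 0, 0], [0, 0, 0, 0], [0, 0, 0, 0], [0, 0, 0, 0]],
], aperture=0.06)

```text
t: 31.55
tcp_pos: [0.5805, -0.1795, 0.0917]
eef_rot: [-3.142, 0.0, 2.339]
ft_force: [0.6, -0.4, 0.8]
grip_width: 0.0598
gripper_force: 0.0
```

pendant([
  [[0, 0, -0.32, 0], [0, 0, -0.64, 0], [0, 0, -0.8, 0], [0, 0, -0.64, 0], [0, 0, 0, 0], [0, -0.8, 0, 0], [0, -0.96, 0, 0], [0, -0.96, 0, 0], [0, -0.8, 0, 0], [0, 0, 0, 0]],
])

```text
t: 32.8
tcp_pos: [0.4198, -0.3343, 0.2416]
eef_rot: [-3.141, -0.0, 2.334]
ft_force: [-0.1, -0.5, 0.1]
grip_width: 0.06
gripper_force: 0.0
```

```bash
python3 - <<'E'
from h import *
go(.5803,-.1788,.091)
save('side','side6')
a=cv2.imread('pics/side6.png')[100:300,180:320]
cv2.imwrite('pics/c8.png',cv2.resize(a,None,fx=3,fy=3))
W=world('side',np.load('pics/side6.npz')['d']);z=W[...,2]
for c in((.536,.235),(.491,.276),(.505,-.092),(.581,-.179),(.5835,-.096),(.499,-.174)):
    m=(z>.09)&(z<.17)&(np.hypot(W[...,0]-c[0],W[...,1]-c[1])<.022); print(m.sum(),np.percentile(z[m],90),np.median(W[m],0))
E
```

```text
t 32.8 tcp [ 0.4198 -0.3343  0.2416] rot [-3.141 -0.     2.334] w 0.06 F [-0.1 -0.5  0.1] delta tool [0.0013 0.2236 0.1505]
80 0.11438821573947376 [0.53519603 0.23000506 0.10858209]
72 0.11450069586216167 [0.49150967 0.2714848  0.10948303]
234 0.118004679223074 [ 0.50642616 -0.09503642  0.1158354 ]
283 0.11851975835424629 [ 0.58181656 -0.1839034   0.11598242]
427 0.1557511092095654 [ 0.58598866 -0.10432563  0.14254279]
461 0.15613883848017862 [ 0.50032013 -0.18097482  0.14480015]
```

View pics/c8.png

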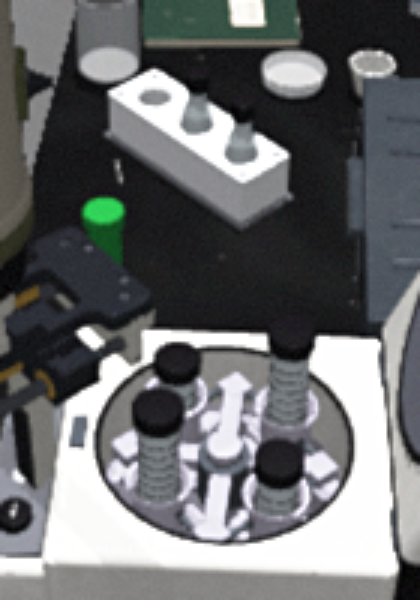

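All six are seated at the expected heights. Both bottles are in the stand (crop px (197,110) and (242,140)), and the short tubes (177,365) and (279,462) face each other, as do the tall ones. The gripper is clear and the beaker hasn't moved, so I'm handing in.

```bash
python3 -c "
from station import finish_job
print(finish_job())"
```

```text
the job is handed in; nothing more can be done
None
```

I handed the job in at about 33 s: both bottles are in the stand, and all four tubes are in the rotor, tall facing tall and short facing short; my last picture showed all six upright and fully down, but the hand-in gave no verdict.

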